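# Pack the vessel set and start the carrier's hold-down bolt

### The arm

A 6-joint arm with a two-finger parallel gripper is mounted at the origin on the work surface. World frame = base frame: x ahead of the robot, y to its left, z up, the work surface at z = 0. Lengths are in mm, angles in rad, forces in N, time in s.
With the tool pointing down it reaches from about 275 to 725 mm from the base axis. Payload 15.9 kg.
Tool frame: the origin (TCP) lies midway between the tips of the shut fingers; the grasp point (between the pads) lies 19 mm behind it; z points along the fingers, y is the line along which they close (so a half turn about z gives the same grasp; the last joint's range is limited). The gripper opens to 85 mm and grips with 20 to 120 N. Pads are 22 mm wide; open, the fingers measure 114 mm over their backs; the gripper's body (76 mm by 85 mm) begins 54 mm behind the grasp point. The pads swing forward as they close: fully open they stand 13 mm farther back than shut.
Start: joints at [1.295, 0.213, -0.034, 1.323, 0, 1.571], TCP at [136.153, 481.09, 192.106] pointing down, gripper open.
Joint ranges: [-2.98, 2.98], [-0.74, 1.72], [-1.14, 1.35], [-2.1, 2.04], [-1.57, 1.44], [-3.14, 3.14]. Speed limits (rad/s): [1.89, 1.89, 2.39, 2.57, 3.14, 3.14].

### API

Orientations are given as [roll, pitch, yaw] about the fixed x, y, z axes, in that order (R = Rz(yaw) Ry(pitch) Rx(roll)).
In Python, from station import robot gives the robot as it stands.
- The arm moves only by the tool arm_command, never from a script. Its argument "rows" is one flat list of numbers, 7 for each row, row after row: the shift along the tool's x, y, z in m, then the turn, a rotation vector about the tool's x, y, z in rad, then the closure, from -1 (fully open) to 1 (shut). In form: [x, y, z, wx, wy, wz, fingers, x, y, z, wx, wy, wz, fingers, ...]. A call has 1 to 20 rows; each row is the pose to reach, as a shift and turn from the pose commanded when the call began, along the tool's axes at that moment; what a row does not reach only later rows make up. A row lasts 1/10 s, in which the tool goes at most 50 mm and 8.59 degrees, less where a joint would pass 70% of its speed; a pose out of reach is approached as far as the arm can. A call with a gripper value outside its range is refused whole. The fingers move at their own pace and stop on an object; "force" is the grip in N (left out, the last holds). Time passes only in rows, so rows that repeat a pose let the fingers close. It gives the time, the measured TCP pose, the force, the opening and the grip force at its end, in the units of the state.
- robot.get_state(): the state, without advancing time (a new reading comes with each control period).
- robot.capture(name): name is "scene" or "top"; returns a dict with "color" (480x640x3 uint8, blue, green, red), "depth" (480x640 float32, mm along the optical axis (not along the pixel's ray), 0 where there is no reading), "mtx" (3x3 intrinsics, pixels), "origin" and "orientation" of the camera in the world. Camera axes: x right, y down, z forward; pixel columns grow to the right and rows downward; lengths in mm; the calibration is good to about 2 mm. A picture is of the moment at which its call begins.
- robot.hand_in(): hands the job in; it is judged then, once.
The state is a dict: "clock": time; "joint_pos": joint angles; "joint_velocities": joint speeds; "joint_efforts": joint torques, N m; "tool_pos": TCP position; "orientation": TCP orientation; "force": force on the tool from outside, world axes, zero at the start; "ft_torque": the same for the moment, N m; "gripper_width": finger opening in mm; "gripper_force": force on a finger pad.
Only numpy, scipy, OpenCV 4.12 (cv2) and the standard library are available. Lean on these libraries where they do the work, as an engineer would, in place of code of your own. Each camera call takes 0.05 s, during which the arm holds its last target. There are 200 camera calls.

### The job

Pack the graded vessel set for the water bath: stand the copper pot upright inside the steel jacket on the blue carrier, then the white cup upright inside the pot, in that order. Then start the carrier's hold-down bolt by its red crank knob: turn it backward (counter-clockwise from above) only until the bolt drops off its thread start, let it sink, then turn it forward (clockwise) one full turn so that the thread has caught. Finish still gripping the red knob and holding the bolt there, do not let go; leave the amber bottle, the small jar and the tube rack alone.

Things in the scene. Friction and masses are not known exactly. Their poses are not given: they have to be found in the camera images.
- carrier: Blue steel base plate fixed to the counter, 130 (its x) x 270 (its y) x 10 mm, top 10 mm above the counter. Origin: on the counter under its middle (plate spans y -145 to +125 mm). Its +y runs from the well to the boss; its z is up. A thin steel guide pin (8 mm across, top 91 mm up) stands at y = +12 mm.
- well (a point): Centre of the round well on the plate's top, at carrier (0, -80, 10) mm; a 6 mm high ring locates the jacket there.
- boss (a point): On the bolt's vertical axis at the top of the dark threaded boss (40 mm across), at carrier (0, +70, 58) mm. The crank turns about this axis.
- jacket: Largest vessel: loose round steel jacket, open on top, 96 mm across, 50 mm tall, walls 4 mm (inside 88 mm), floor 4 mm, 0.4 kg. It already stands in the well. Origin: centre of its underside, z up.
- pot: Middle vessel: loose copper pot, straight round, open on top, 60 mm outside, 54 mm inside, 75 mm tall, floor 4 mm, about 0.16 kg, standing on the counter. Origin: centre of its underside, z up. Nested, its rim stands 29 mm above the jacket's rim, 89 mm above the counter.
- cup: Smallest vessel: loose white cup, straight round, open on top, 38 mm outside, 32 mm inside, 95 mm tall, floor 4 mm, about 0.09 kg, standing on the counter. Origin: centre of its underside, z up. Nested, its rim stands 24 mm above the pot's rim, 113 mm above the counter.
- crank_knob: Red upright grip sleeve on the bolt's crank, 16 mm across, 36 mm tall; origin at its middle, 120 mm above the counter when joint strap reads 0, moving up and down with it. It is 40 mm from the bolt's axis and spins freely about its own axis: gripped, it can be led round in a circle without turning the wrist. The crank arm's top is 20 mm below its origin.
- bolt (a joint): Turn of bolt and crank, rad, growing forward = clockwise from above; at 0 the crank points along carrier +y. Starts at 0.8 to 2.2 with its tooth on top of the first thread: backward it climbs 1.27 mm per rad until it drops 8 mm off the thread's end at 0 to -0.25. Forward after the drop it is drawn down 8 mm a turn; without the drop it stays one thread too high. Stays where left; friction 0.03 N m.
- strap (a joint): Height of bolt, crank and strap, m, up positive: +0.005 to +0.007 at the start, nearly +0.008 before the drop, 0 after it, -0.008 one turn on (1 mm play). Together they weigh 0.56 kg: if the knob is gripped tightly it does not fall by itself at the drop; the hand feels the weight (about 5 N) and must go down with it, or open to let it fall.
- strap_toe (a point): Underside of the tip of the aluminium hold-down strap (26 mm wide, 8 mm thick) reaching from the bolt over the edge of the jacket's wall. It moves only up and down, with the bolt; 74 mm above the counter when joint strap reads 0, so clear of the jacket. Grip vessels across the carrier's x so that the fingers miss it.
- reagent: Bystander: amber bottle with a black cap, 60 mm across, 130 mm tall. Origin: centre of its underside.
- jar: Bystander: small white jar with a blue lid, 56 mm across, 65 mm tall. Origin: centre of its underside.
- tube_rack: Bystander: blue test-tube rack with capped tubes, 60 x 160 mm, 102 mm tall. Origin: centre of its underside.
Things that resemble listed ones, but are neither listed nor needed, are in the scene too. Of the things that look like the pot, the middle-sized one is meant.

How it is judged (in metres and radians):
On the way, in this order (a step that is already met when the one before it is completed fails the run):
1. the copper pot stands on the floor of the jacket, let go (horizontal distance between pot and jacket below 0.018 m and z of pot in the frame of jacket below 0.009 m and angle between pot's own z axis and vertical below 0.12 rad and contact force between the fingers and pot below 0.3 N), for 0.2 s.
2. the white cup stands on the floor of the pot, let go (horizontal distance between pot and jacket below 0.018 m and z of pot in the frame of jacket below 0.009 m and angle between each of pot, cup's own z axis and vertical below 0.12 rad and horizontal distance between cup and pot below 0.013 m and z of cup in the frame of pot below 0.009 m and contact force between the fingers and cup below 0.3 N), for 0.2 s.
3. turned backward, the bolt has dropped off the thread start and sunk (value of joint bolt between -1 and 0.15 rad and value of joint strap below 0.0035 m), for 0.1 s.
4. the bolt has been turned forward one turn and is drawn into the thread (value of joint bolt above 5.38 rad and value of joint strap below -0.0052 m), for 0.1 s.
At the end, for the whole second after the job is handed in: Cup in pot in jacket, each standing on the next one's floor (within 5 mm and 7 degrees), jacket in its well; bolt one turn forward of the thread start within 50 degrees (5.38 to 7.18 rad) and in the thread (strap -5.2 to -10.5 mm); the fingers still grip the red knob (over 1.5 N) (all of step 4 and horizontal distance between pot and jacket below 0.018 m and z of pot in the frame of jacket below 0.009 m and angle between each of pot, cup's own z axis and vertical below 0.12 rad and horizontal distance between cup and pot below 0.013 m and z of cup in the frame of pot below 0.009 m and horizontal distance between jacket and well below 0.008 m and value of joint bolt below 7.18 rad and value of joint strap above -0.0105 m and contact force between the fingers and crank_knob above 1.5 N); the arm keeps its last pose, push and grip.
It fails at once if the bolt is turned backward far past the drop (more than 75 degrees) (value of joint bolt below -1.3 rad).
It fails at once if a bystander is disturbed (moved 30 mm or tipped) (distance of any of reagent, jar, tube_rack from where it was at the start of the episode above 0.03 m or angle between any of reagent, jar, tube_rack's own z axis and vertical above 0.3 rad).
It also fails if it takes over 72 s, if anything falls off the work surface, if the arm or the gripper's body presses on something with over 40 N, if the wrist force passes 120 N, or if a joint passes its speed limit or range.

## Working session

There is one attempt and no reset: what is moved stays moved. The work goes in short steps, Python scripts to look and compute and a tool call to move; the robot and the scene stay as the last step left them, time stands still between calls to the robot, and variables do not carry over. Pictures are saved under pics/ and viewed, at most 10 in all, crops included, and the job is handed in when it is done.

Besides the shell and the picture viewer there is one more tool, called after ">>>" in YAML: its name, and indented under it one key for each argument. arm_command: Moves the arm, as the interface text tells. Its arguments: {"type":"object","properties":{"rows":{"type":"array"},"force":{"type":"number"}},"required":["rows"]}

```bash
mkdir -p pics; ls; cat > h.py <<'E'
import numpy as np, cv2
from scipy.spatial.transform import Rotation as R
from station import robot
def world(c,u,v,z=None,d=None):
    M=c['mtx'];o=np.array(c['origin'],float);q=c['orientation']
    Rm=R.from_euler('xyz',q).as_matrix() if np.size(q)==3 else np.array(q)
    r=np.stack([(np.asarray(u,float)-M[0][2])/M[0][0],(np.asarray(v,float)-M[1][2])/M[1][1],np.ones(np.shape(u))],-1)@Rm.T
    s=(z-o[2])/r[...,2] if d is None else d
    return o+r*np.asarray(s)[...,None]
E
python3 - <<'E'
from h import *
for n in('scene','top'):
    c=robot.capture(n);np.savez(f'{n}0.npz',**c);cv2.imwrite(f'pics/{n}0.png',c['color']);print(n,c['mtx'],c['origin'],c['orientation'])
print(robot.get_state())
E
```

```text
pics
scene [[581.99176741   0.         313.2013369 ]
 [  0.         581.99176741 234.41179478]
 [  0.           0.           1.        ]] [ 957.09452754 -461.79509584 1031.17118385] [-2.53296111 -0.01216416  0.73037161]
top [[540.97412775   0.         337.12520178]
 [  0.         540.97412775 244.32604756]
 [  0.           0.           1.        ]] [ 400.17358181   26.90796041 1209.72604542] [-3.02594399  0.01540473 -1.54445611]
{'clock': 0.1, 'joint_pos': array([ 1.29502202e+00,  2.13290522e-01, -3.49672710e-02,  1.32350576e+00,
       -7.05294220e-06,  1.57080598e+00]), 'joint_velocities': array([ 0.0001746 , -0.00117684,  0.00091952,  0.00141814,  0.0006442 ,
       -0.00044719]), 'joint_efforts': array([ 6.23353899e-04, -6.87252831e+01,  4.87808132e+01,  1.22398845e-02,
        1.43155949e-04, -4.06122103e-05]), 'tool_pos': array([136.05682619, 480.78289902, 191.68541626]), 'orientation': array([-3.14062543e+00,  7.06227822e-06,  2.86580870e+00]), 'force': array([-0.65194514,  0.0639874 , -0.4086805 ]), 'ft_torque': array([-0.00979034,  0.02931727,  0.02485804]), 'gripper_force': 0.0, 'gripper_width': 85.34694568971973}
```

View pics/top0.png

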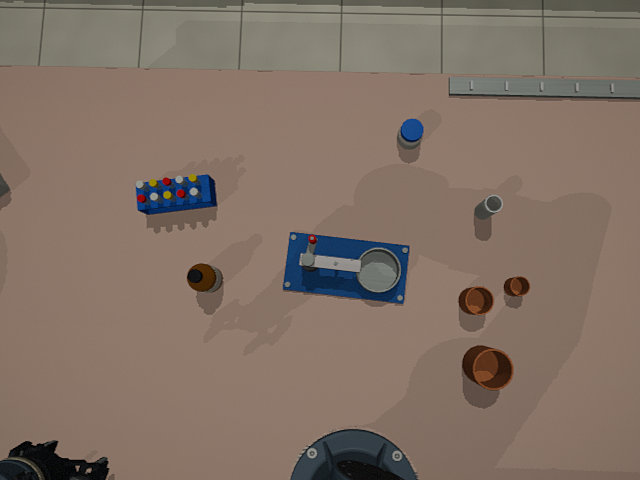

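View pics/scene0.png

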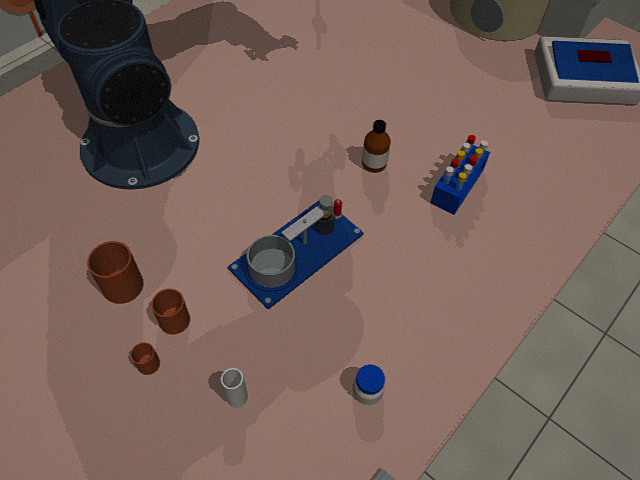

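The top view shows the middle copper pot at (476,300), the white cup at (489,206), the jacket at (379,270), the red knob at (312,240), and the bottle, rack and jar well clear. In the scene view the pot is at (170,311), the cup at (234,385) and the knob at (338,208).

```bash
cat >> h.py <<'E'
def cloud(c):
    v,u=np.mgrid[:480,:640]
    return world(c,u,v,d=c['depth'])
def circ(P):
    (x,y),r=cv2.minEnclosingCircle(P[:,:2].astype(np.float32)); 
    A=np.c_[2*P[:,:2],np.ones(len(P))];s=np.linalg.lstsq(A,(P[:,:2]**2).sum(1),rcond=None)[0]
    return np.round([x,y,r,s[0],s[1],np.sqrt(s[2]+s[0]**2+s[1]**2),len(P)],1)
def near(W,c,rad,z0,z1,mask=None):
    m=(np.hypot(W[...,0]-c[0],W[...,1]-c[1])<rad)&(W[...,2]>z0)&(W[...,2]<z1)
    if mask is not None:m&=mask
    return W[m]
E
python3 - <<'E'
from h import *
for n in('top','scene'):
    c=dict(np.load(f'{n}0.npz'));W=cloud(c);hsv=cv2.cvtColor(c['color'],cv2.COLOR_BGR2HSV)
    if n=='top':
        g={k:world(c,u,v,z=h) for k,u,v,h in[('pot',476,299,75),('cup',490,205,95),('jacket',379,268,60),('big',488,367,75),('small',517,286,40),('jar',411,130,65),('bottle',201,277,100),('rack',176,194,90)]}
        for k in g: print(k,g[k].round())
    for k,h,r in[('pot',75,45),('cup',95,32),('jacket',60,55),('big',95,60)]:
        P=near(W,g[k],r,20,200)
        if len(P): print(n,k,'top',np.percentile(P[:,2],[50,90,99]).round(1),circ(near(W,g[k],r,h-5,h+5)))
    blue=cv2.inRange(hsv,(100,120,40),(125,255,255))>0
    near_m=np.hypot(W[...,0]-g['jacket'][0],W[...,1]-g['jacket'][1])<230
    P=W[blue&(abs(W[...,2]-10)<6)&near_m]
    print('plate',cv2.minAreaRect(P[:,:2].astype(np.float32)),P[:,2].mean())
    red=(cv2.inRange(hsv,(0,150,90),(5,255,255))|cv2.inRange(hsv,(174,150,90),(180,255,255)))>0
    P=W[red&near_m&(W[...,2]>60)];print('knob',P.mean(0).round(1),P.min(0).round(1),P.max(0).round(1),len(P))
    y,x=np.where(red&near_m&(W[...,2]>60));print(x.mean(),y.mean(),x.min(),x.max(),y.min(),y.max())
E
```

```text
pot [ 424. -244.   75.]
cup [ 619. -269.   95.]
jacket [485. -42.  60.]
big [ 286. -268.   75.]
small [ 455. -340.   40.]
jar [ 787. -106.   65.]
bottle [454. 326. 100.]
rack [629. 391.  90.]
top pot top [58.3 75.1 79.1] [ 421.1 -251.5   30.4  421.8 -251.2   28.3  138. ]
top cup top [68.2 94.3 97.3] [ 623.8 -275.7   19.5  623.1 -276.2   17.3   85. ]
top jacket top [58.8 87.  91.2] [481.6 -40.8  47.9 481.4 -40.8  45.7 232. ]
top big top [ 75.1 102.3 105.7] [ 285.  -271.1   41.6  285.4 -269.7   38.6  149. ]
plate ((489.0472412109375, 28.350723266601562), (267.9179382324219, 129.04672241210938), 84.68241882324219) 10.122625745185525
knob [535.   97.1 143.6] [528.7  91.  138.8] [541.6 103.1 149. ] 29
311.86206896551727 238.0 309 315 235 241
scene pot top [52.1 73.  76.3] [ 423.  -251.8   31.2  423.7 -252.5   28.2  192. ]
scene cup top [67.3 93.2 96.2] [ 624.9 -277.6   19.4  625.1 -277.6   17.4  134. ]
scene jacket top [46.5 61.5 87.8] [483.6 -41.1  49.7 483.6 -42.2  45.8 320. ]
scene big top [ 68.3  99.7 103.5] [ 287.5 -270.8   43.3  287.7 -272.1   38.7  317. ]
plate ((490.38690185546875, 26.561447143554688), (271.3653564453125, 132.42233276367188), 84.38249206542969) 9.101939167073366
knob [537.7  94.7 142.7] [529.2  89.2 139.2] [544.7 103.8 146. ] 26
338.0 202.73076923076923 334 341 199 205
```

```bash
cat >> h.py <<'E'
def delta(start,targets):
    """start/targets: x,y,z mm,yaw, tool down -> rows dx,dy,dz (m), wz"""
    t=start[3];ex=np.array([np.cos(t),np.sin(t),0]);ey=np.array([np.sin(t),-np.cos(t),0])
    for p in targets:
        d=(np.array(p[:3])-start[:3])/1000
        print(np.round([d@ex,d@ey,-d[2],0,0,-(p[3]-t)],4))
YAW=1.471
E
python3 - <<'E'
from h import *
delta([136.15,481.09,192.1,2.866],[[420,150,260,YAW],[422.3,-251.9,150,YAW]])
well=np.array([482.5,-41.3]);dy=np.array([.0996,.995]);dx=np.array([.995,-.0996])
for n in('top','scene'):
    c=dict(np.load(f'{n}0.npz'));W=cloud(c)
    C=np.stack([(W[...,:2]-well)@dx,(W[...,:2]-well)@dy-80,W[...,2]],-1)
    m=(abs(C[...,0])<20)&(C[...,1]>-60)&(C[...,1]<60)&(C[...,2]>72);P=C[m];print('strap',P.min(0).round(),P.max(0).round(),np.median(P[:,0]))
    m=(np.hypot(C[...,0],C[...,1]-70)<60)&(C[...,2]>90);P=C[m]
    print(P[np.argsort(P[:,2])[::-1]][::5].round())
E
```

```text
[-0.3632 -0.2414 -0.0679  0.      0.      1.395 ]
[-0.4748 -0.6275  0.0421  0.      0.      1.395 ]
strap [-14. -41.  81.] [ 19.  60. 109.] -1.3001786637718196
[[ 39.  62. 156.]
 [ 42.  67. 147.]
 [ 43.  59. 146.]
 [ 32.  64. 145.]
 [ 38.  65. 145.]
 [ 33.  60. 144.]
 [ 41.  61. 144.]
 [ 35.  62. 143.]
 [ 36.  68. 142.]
 [ 39.  59. 140.]
 [ 38.  55. 135.]
 [ 32.  67. 129.]
 [ 35.  56. 113.]
 [ 10.  63. 110.]
 [ -3.  63. 110.]
 [  8.  61. 110.]
 [-13.  64. 109.]
 [ 13.  66. 109.]
 [ 28.  66. 108.]
 [  2.  75. 108.]
 [ -0.  78. 108.]
 [  2.  56. 108.]
 [ -2.  60. 108.]
 [-11.  77. 107.]
 [ -0.  62. 107.]
 [ 13.  68. 107.]
 [  1.  68. 107.]
 [ 30.  68. 107.]
 [ 12.  66. 107.]
 [ 22.  69. 107.]
 [ 27.  61. 107.]
 [ -5.  68. 106.]
 [ -7.  63. 106.]
 [-10.  71. 106.]
 [ 21.  71. 106.]
 [ 21.  59. 106.]
 [ -4.  55. 106.]
 [ -1.  68. 105.]
 [  2.  60. 105.]
 [-14.  73. 105.]
 [ -6.  72. 105.]
 [ -4.  57. 105.]
 [ -3.  70. 105.]
 [ 26.  66. 105.]
 [ 16.  62. 104.]
 [ -8.  59. 104.]
 [  9.  76. 104.]
 [ -2.  62. 104.]
 [ 19.  60. 104.]
 [ 16.  66. 104.]
 [  0.  77. 104.]
 [  2.  62. 103.]
 [ 1
[... 957 characters left out ...]
 -1.  78. 106.]
 [ 32.  58. 106.]
 [ 25.  62. 106.]
 [ -4.  76. 106.]
 [ -0.  61. 106.]
 [  0.  58. 105.]
 [ 21.  58. 105.]
 [-11.  68. 105.]
 [ -5.  71. 105.]
 [ -2.  63. 105.]
 [  1.  71. 105.]
 [ -1.  76. 105.]
 [ -3.  67. 105.]
 [  7.  74. 104.]
 [ -3.  59. 104.]
 [ -9.  75. 104.]
 [ 11.  59. 104.]
 [-10.  67. 104.]
 [  1.  80. 104.]
 [ 26.  62. 104.]
 [ -9.  69. 103.]
 [ 16.  71. 103.]
 [  1.  65. 103.]
 [  9.  55. 103.]
 [ 17.  64. 102.]
 [ -6.  66. 102.]
 [ 24.  58. 102.]
 [ 30.  57. 102.]
 [  7.  54. 102.]
 [ 11.  59. 101.]
 [ 35.  56. 101.]
 [  4.  57. 100.]
 [ -0.  56.  99.]
 [ 45.  60.  98.]
 [  0.  56.  97.]
 [  4.  55.  95.]
 [  5.  57.  94.]
 [ 10.  61.  92.]
 [  3.  13.  91.]]
```

>>> arm_command:
  rows: [-0.363,-0.241,-0.068,0,0,1.395,-1,-0.363,-0.241,-0.068,0,0,1.395,-1,-0.363,-0.241,-0.068,0,0,1.395,-1,-0.363,-0.241,-0.068,0,0,1.395,-1,-0.363,-0.241,-0.068,0,0,1.395,-1,-0.363,-0.241,-0.068,0,0,1.395,-1,-0.363,-0.241,-0.068,0,0,1.395,-1,-0.363,-0.241,-0.068,0,0,1.395,-1,-0.363,-0.241,-0.068,0,0,1.395,-1,-0.363,-0.241,-0.068,0,0,1.395,-1,-0.475,-0.627,0.042,0,0,1.395,-1,-0.475,-0.627,0.042,0,0,1.395,-1,-0.475,-0.627,0.042,0,0,1.395,-1,-0.475,-0.627,0.042,0,0,1.395,-1,-0.475,-0.627,0.042,0,0,1.395,-1,-0.475,-0.627,0.042,0,0,1.395,-1,-0.475,-0.627,0.042,0,0,1.395,-1,-0.475,-0.627,0.042,0,0,1.395,-1,-0.475,-0.627,0.042,0,0,1.395,-1,-0.475,-0.627,0.042,0,0,1.395,-1]
  force: 30

```text
clock: 2.1
tool_pos: [421.6, -253.1, 148.9]
orientation: [-3.14, -0.001, 1.468]
force: [1.1, -0.1, -0.7]
gripper_width: 85.4
gripper_force: 0.0
```

>>> arm_command:
  rows: [0,0,0.05,0,0,0,-1,0,0,0.09,0,0,0,-1,0,0,0.103,0,0,0,-1,0,0,0.103,0,0,0,-1,0,0,0.103,0,0,0,0.3,0,0,0.103,0,0,0,1,0,0,0.103,0,0,0,1,0,0,0.103,0,0,0,1,0,0,0.103,0,0,0,1,0,0,0.103,0,0,0,1,0,0,0.103,0,0,0,1,0,0,0.09,0,0,0,1,0,0,0.06,0,0,0,1,0,0,0.02,0,0,0,1,0,0,-0.03,0,0,0,1,0,0,-0.05,0,0,0,1,0,0,-0.05,0,0,0,1]
  force: 30

```text
clock: 3.8
tool_pos: [423.9, -252.4, 203.2]
orientation: [3.137, 0.002, 1.471]
force: [-0.4, -0.2, -0.6]
gripper_width: 0.0
gripper_force: 0.0
```

```bash
python3 - <<'E'
from h import *
s=robot.get_state();print(s['gripper_width'],s['force'],s['tool_pos'])
c=robot.capture('scene');cv2.imwrite('pics/s1.png',cv2.resize(c['color'][180:420,60:380],None,fx=2,fy=2))
for n in('scene','top'):
    c=robot.capture(n);W=cloud(c);hsv=cv2.cvtColor(c['color'],cv2.COLOR_BGR2HSV)
    cop=cv2.inRange(hsv,(3,90,40),(16,255,255))>0
    P=near(W,s['tool_pos'],45,90,260,cop);print(n,len(P),P.min(0),P.max(0),P.mean(0))
delta([422.3,-251.9,200,YAW],[[482.2,-44.3,200,YAW],[482.2,-44.3,64,YAW]])
E
```

```text
0.04098871037160771 [-0.40138481 -0.23054182 -0.61695186] [ 423.85952218 -252.43740611  203.15086191]Traceback (most recent call last):
  File "<stdin>", line 7, in <module>
    return umr_minimum(a, axis, None, out, keepdims, initial, where)
ValueError: zero-size array to reduction operation minimum which has no identity
```

View pics/s1.png

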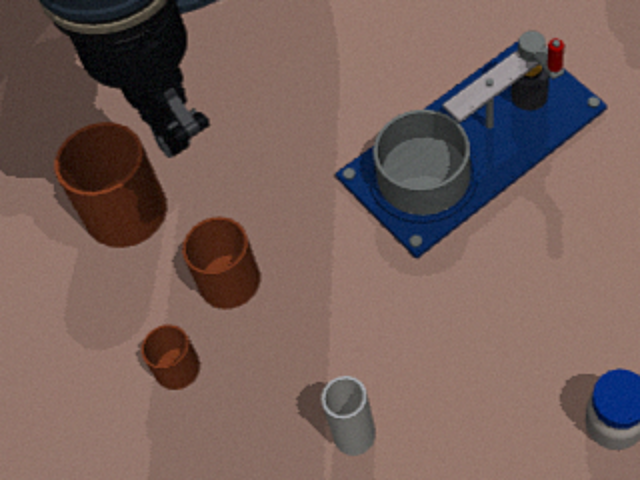

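The pot still stands at scene pixel ≈(171,311) and the gripper is shut and empty at ≈(150,245): the lift began before the fingers had closed. I'll re-measure and close more slowly.

```bash
python3 - <<'E'
from h import *
for n in('scene','top'):
    c=robot.capture(n);W=cloud(c);
    print(n,circ(near(W,(422.3,-251.9),45,70,80)))
print(robot.get_state()['tool_pos'])
E
```

```text
scene [ 424.  -251.5   30.9  423.9 -252.5   28.4  191. ]
top [ 422.1 -251.4   30.3  421.7 -251.1   28.3  139. ]
[ 421.87352486 -251.24448335  198.88896644]
```

>>> arm_command:
  rows: [0,0,0,0,0,0,-1,0,0,0,0,0,0,-1,0,0,0,0,0,0,-1,0,0,0,0,0,0,-1,0,0,0,0,0,0,-1]

```text
clock: 4.5
tool_pos: [422.4, -251.5, 200.0]
orientation: [-3.141, -0.0, 1.471]
force: [0.6, -0.4, -0.3]
gripper_width: 72.7
gripper_force: 0.0
```

>>> arm_command:
  rows: [0,0,0.05,0,0,0,-1,0,0,0.1,0,0,0,-1,0,0,0.14,0,0,0,-1,0,0,0.155,0,0,0,-1,0,0,0.155,0,0,0,-1,0,0,0.155,0,0,0,-1,0,0,0.155,0,0,0,-1]

```text
clock: 5.2
tool_pos: [423.4, -252.1, 46.5]
orientation: [3.14, 0.001, 1.471]
force: [-1.1, -0.8, 0.2]
gripper_width: 85.1
gripper_force: 0.0
```

>>> arm_command:
  rows: [0,0,0,0,0,0,1,0,0,0,0,0,0,1,0,0,0,0,0,0,1,0,0,0,0,0,0,1,0,0,0,0,0,0,1]
  force: 40

```text
clock: 5.7
tool_pos: [422.5, -251.6, 45.2]
orientation: [3.142, 0.0, 1.471]
force: [0.9, -0.5, 0.4]
gripper_width: 12.4
gripper_force: 0.0
```

```bash
python3 - <<'E'
from h import *
c=robot.capture('scene');d=robot.capture('top')
cv2.imwrite('pics/s2.png',np.hstack([cv2.resize(c['color'][180:420,40:240],(400,480)),cv2.resize(d['color'][200:440,420:620],(400,480))]))
E
```

```text
(no output)
```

View pics/s2.png

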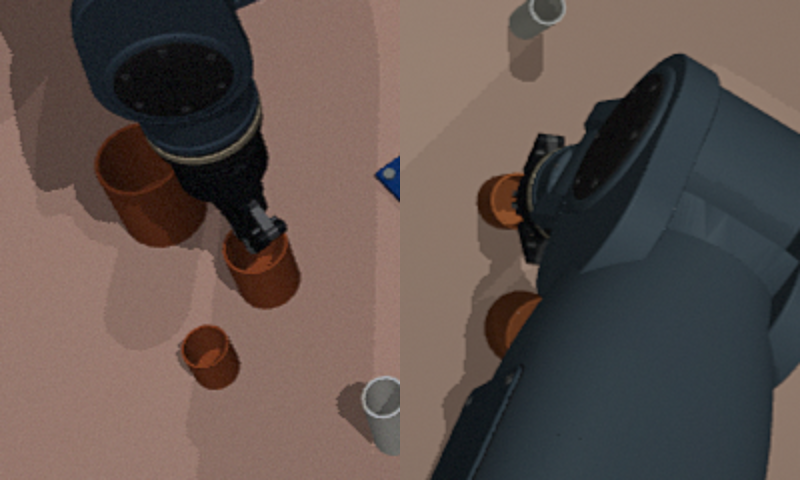

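```bash
python3 - <<'E'
from h import *
for n,box in(('scene',(270,330,140,200)),('top',(260,340,440,520))):
    c=robot.capture(n);W=cloud(c);hsv=cv2.cvtColor(c['color'],cv2.COLOR_BGR2HSV)
    a,b,e,f=box;m=np.zeros((480,640),bool);m[a:b,e:f]=1
    dark=m&(hsv[...,2]<55)&(c['depth']>0);P=W[dark]
    o=np.argsort(P[:,2])[:200:12];print(n,len(P));print(P[o].round())
    print(circ(near(W,(422.3,-251.9),45,70,80,cv2.inRange(hsv,(3,90,40),(16,255,255))>0)))
    print(W[300:320:4,150:190:8].round().tolist() if n=='scene' else '')
s=robot.get_state();print(s)
E
```

```text
scene 961
[[ 365. -205.   -3.]
 [ 320. -248.    7.]
 [ 450. -239.    9.]
 [ 397. -249.   12.]
 [ 400. -266.   15.]
 [ 397. -262.   19.]
 [ 395. -255.   22.]
 [ 402. -267.   24.]
 [ 447. -235.   29.]
 [ 397. -261.   33.]
 [ 398. -256.   36.]
 [ 396. -256.   41.]
 [ 398. -263.   46.]
 [ 418. -281.   49.]
 [ 406. -273.   54.]
 [ 398. -262.   60.]
 [ 397. -263.   64.]]
[ 423.6 -253.9   31.   423.5 -252.6   28.3  124. ]
[[[353.0, -256.0, 0.0], [395.0, -257.0, 53.0], [459.0, -267.0, 147.0], [483.0, -264.0, 173.0], [442.0, -232.0, 79.0]], [[360.0, -262.0, 1.0], [398.0, -261.0, 47.0], [395.0, -245.0, 22.0], [404.0, -234.0, 17.0], [446.0, -237.0, 74.0]], [[365.0, -267.0, -4.0], [398.0, -264.0, 36.0], [397.0, -249.0, 12.0], [402.0, -236.0, 1.0], [450.0, -241.0, 70.0]], [[375.0, -273.0, 2.0], [402.0, -268.0, 30.0], [398.0, -252.0, 1.0], [409.0, -242.0, 0.0], [452.0, -244.0, 60.0]], [[381.0, -279.0, -0.0], [429.0, -281.0, 67.0], [444.0, -272.0, 74.0], [450.0, -261.0, 66.0], [452.0, -247.0, 49.0]]]
top 2588
[[ 380. -270.    0.]
 [ 433. -225.    8.]
 [ 436. -226.   15.]
 [ 401. -231.   20.]
 [ 399
[... 331 characters left out ...]
.9, 'joint_pos': array([-5.37077551e-01,  2.74950262e-01, -3.37451712e-01,  9.58506970e-01,
        4.82762100e-07,  1.13370740e+00]), 'joint_velocities': array([-0.00055089,  0.0016866 , -0.00067426,  0.00118839, -0.0013247 ,
       -0.00084769]), 'joint_efforts': array([-2.09461752e-03, -6.96780825e+01,  4.41379738e+01,  4.39318421e-03,
       -1.49113785e-04,  1.70084218e-04]), 'tool_pos': array([ 422.42246259, -251.53718177,   45.06832745]), 'orientation': array([-3.14149083e+00, -4.81087215e-05,  1.47080769e+00]), 'force': array([0.08374767, 0.36095179, 0.22235991]), 'ft_torque': array([-0.03881247,  0.02497314,  0.00826381]), 'gripper_force': 0.0, 'gripper_width': -0.31182370442846674}
```

```bash
python3 - <<'E'
from h import *
def proj(c,p):
    Rm=R.from_euler('xyz',c['orientation']).as_matrix();q=(np.array(p)-c['origin'])@Rm;u=c['mtx']@q;return (u[:2]/u[2]).round(1),q[2].round()
for n in('scene','top'):
    c=robot.capture(n);W=cloud(c)
    for z in(45,75,118,150): print(n,z,proj(c,(422.4,-251.5,z)))
    if n=='scene':
        print(c['depth'][276:312:3,150:190:4].round().astype(int))
        print(W[276:312:3,150:190:4,2].round().astype(int))
        cv2.imwrite('pics/s3.png',cv2.resize(cv2.convertScaleAbs(c['color'][255:345,120:220],alpha=2.2),None,fx=6,fy=6,interpolation=cv2.INTER_CUBIC))
E
```

```text
scene 45 (array([170.4, 308.9]), np.float64(1100.0))
scene 75 (array([167.3, 301.3]), np.float64(1075.0))
scene 118 (array([162.6, 289.9]), np.float64(1040.0))
scene 150 (array([158.9, 280.8]), np.float64(1014.0))
[[ 926  931  936  939  948  961 1195 1193 1196 1193]
 [ 939  940  941  950  958  959 1190 1188 1190 1191]
 [ 967  973  955  953  960  962 1183 1186 1187 1190]
 [1009  976  972  957  960  965 1183 1185 1182 1189]
 [1179  983 1000  961  966  965 1175 1184 1178 1182]
 [1175 1172  998 1021 1016  967  967  972 1176 1173]
 [1171 1171 1025 1018  976  973  967  971  974 1169]
 [1168 1081 1052 1011  976  966  964  969 1084 1166]
 [1162 1084 1100 1046  995  968  964 1121 1083 1163]
 [1162 1082 1102 1115 1050 1136 1133 1132 1071 1161]
 [1148 1083 1109 1124 1136 1144 1146 1145 1070 1104]
 [1153 1079 1110 1125 1140 1146 1144 1145 1074 1100]]
[[230 226 222 220 212 201  -2   0  -2   0]
 [217 216 215 207 200 200  -1   1  -1  -1]
 [189 184 200 202 196 194   2   0  -1  -4]
 [150 179 183 196 193 189  -1  -3  -1  -7]
 [ -2 170 155 189 185 186   2  -6  -1  -3]
 [ -3   0 153 134 139 181 181 177  -2   0]
 [ -2  -2 127 134 170 173 178 175 173   0]
 [ -3  74 100 137 168 176 178 174  73   0]
 [ -1  68  54 103 147 172 176  36  70  -1]
 [ -5  67  50  38  95  19  22  23  77  -3]
 [  5  63  40  27  16   9   7   8  75  45]
 [ -3  64  36  22   9   3   5   5  69  45]]
top 45 (array([476.2, 300.1]), np.float64(1154.0))
top 75 (array([479.7, 300. ]), np.float64(1124.0))
top 118 (array([485. , 299.7]), np.float64(1082.0))
top 150 (array([489.2, 299.4]), np.float64(1050.0))
```

View pics/s3.png

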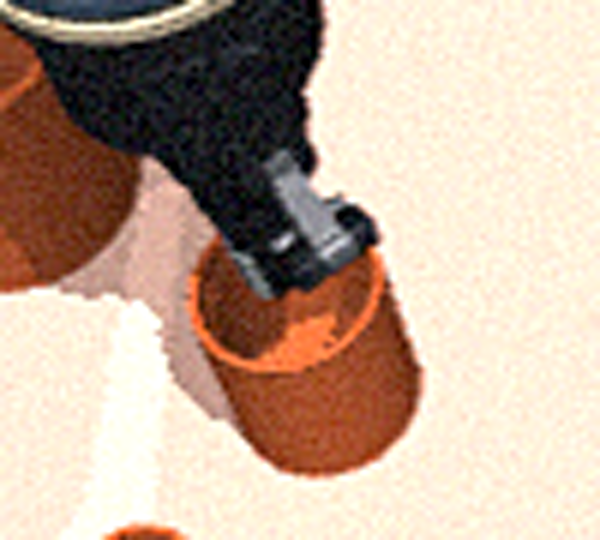

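The enlarged view shows the pot's rim centred at ≈(168,308), with the gripper ending at about (165,302). No finger is visible at the projected TCP (170,309), so the tips look higher than reported. I'll slice the gripper's cloud.

```bash
python3 - <<'E'
from h import *
for n in('scene','top'):
    c=robot.capture(n);W=cloud(c);hsv=cv2.cvtColor(c['color'],cv2.COLOR_BGR2HSV)
    ok=~(cv2.inRange(hsv,(3,100,30),(16,255,255))>0)
    for z in range(20,260,15):
        P=near(W,(422.4,-251.5),90,z,z+15,ok)
        if len(P)>2: print(n,z,len(P),np.percentile(P[:,:2]-[422.4,-251.5],[5,50,95],axis=0).round().tolist())
    if n=='scene': print(np.unique(c['color'][290:300,175:183].reshape(-1,3),axis=0)[:5])
E
```

```text
scene 20 6 [[-26.0, -58.0], [17.0, 6.0], [39.0, 24.0]]
scene 35 8 [[-26.0, -54.0], [-22.0, -8.0], [35.0, 23.0]]
scene 65 3 [[-21.0, -1.0], [16.0, 23.0], [19.0, 24.0]]
scene 80 10 [[-3.0, -12.0], [5.0, -10.0], [8.0, -8.0]]
scene 95 20 [[-6.0, -12.0], [6.0, -11.0], [14.0, -8.0]]
scene 110 5 [[3.0, -12.0], [7.0, -10.0], [11.0, -8.0]]
scene 125 54 [[8.0, -16.0], [16.0, -9.0], [29.0, -1.0]]
scene 140 45 [[-8.0, -18.0], [15.0, -15.0], [40.0, -8.0]]
scene 155 51 [[7.0, -18.0], [42.0, -16.0], [61.0, 6.0]]
scene 170 205 [[17.0, -19.0], [52.0, -8.0], [62.0, 6.0]]
scene 185 123 [[17.0, -19.0], [39.0, -8.0], [44.0, 4.0]]
scene 200 77 [[30.0, -20.0], [37.0, -6.0], [39.0, 7.0]]
scene 215 236 [[4.0, -37.0], [32.0, -15.0], [38.0, 21.0]]
scene 230 242 [[7.0, -37.0], [33.0, -15.0], [38.0, 24.0]]
scene 245 284 [[9.0, -37.0], [32.0, -14.0], [38.0, 19.0]]
[[ 1  1  3]
 [ 2  3  0]
 [ 2  7 25]
 [ 5  2  0]
 [ 5  6  3]]
top 80 8 [[-10.0, 8.0], [-3.0, 11.0], [3.0, 12.0]]
top 95 12 [[-9.0, 9.0], [0.0, 11.0], [5.0, 12.0]]
top 125 20 [[-33.0, 7.0], [-25.0, 13.0], [31.0, 16.0]]
top 140 51 [[-41.0, 7.0], [-26.0, 12.0], [45.0, 16.0]]
top 155 73 [[-49.0, 1.0], [-34.0, 8.0], [51.0, 17.0]]
top 170 184 [[-58.0, -14.0], [47.0, 5.0], [59.0, 17.0]]
top 185 31 [[-46.0, 3.0], [-39.0, 8.0], [40.0, 14.0]]
top 200 8 [[-37.0, 10.0], [-36.0, 13.0], [1.0, 31.0]]
top 215 64 [[-33.0, 19.0], [-6.0, 34.0], [24.0, 38.0]]
top 230 66 [[-29.0, 23.0], [-2.0, 34.0], [25.0, 38.0]]
top 245 13 [[-16.0, 34.0], [-7.0, 36.0], [13.0, 38.0]]
```

>>> arm_command:
  rows: [0,0,0,0,0,0,-1,0,0,0,0,0,0,-1,0,0,0,0,0,0,-1,0,0,0,0,0,0,-1,0,0,0,0,0,0,-1,0,0,0,0,0,0,-1,0,0,0,0,0,0,-1]

```text
clock: 6.8
tool_pos: [422.5, -251.6, 45.1]
orientation: [-3.142, 0.0, 1.471]
force: [-0.7, -0.1, 1.1]
gripper_width: 85.6
gripper_force: 0.0
```

```bash
python3 - <<'E'
from h import *
c=robot.capture('scene');W=cloud(c);hsv=cv2.cvtColor(c['color'],cv2.COLOR_BGR2HSV)
ok=~(cv2.inRange(hsv,(3,100,30),(16,255,255))>0)
for z in range(20,260,15):
    P=near(W,(422.4,-251.5),90,z,z+15,ok)
    if len(P)>2: print(z,len(P),np.percentile(P[:,:2]-[422.4,-251.5],[5,50,95],axis=0).round().tolist())
cv2.imwrite('pics/s4.png',cv2.resize(cv2.convertScaleAbs(c['color'][255:345,120:220],alpha=2.2),None,fx=6,fy=6,interpolation=cv2.INTER_CUBIC))
E
```

```text
20 3 [[-18.0, -73.0], [42.0, -73.0], [42.0, 0.0]]
35 3 [[-12.0, -73.0], [41.0, -73.0], [42.0, -26.0]]
50 3 [[-27.0, -27.0], [-26.0, 0.0], [-3.0, 1.0]]
65 8 [[-26.0, -22.0], [-20.0, -8.0], [-15.0, 15.0]]
95 27 [[-44.0, -16.0], [49.0, -11.0], [56.0, -3.0]]
110 10 [[47.0, -16.0], [49.0, -14.0], [57.0, -5.0]]
125 5 [[47.0, -17.0], [49.0, -16.0], [53.0, -15.0]]
140 108 [[46.0, -19.0], [70.0, -11.0], [75.0, 1.0]]
155 128 [[30.0, -20.0], [41.0, -15.0], [74.0, 9.0]]
170 176 [[19.0, -20.0], [64.0, -12.0], [73.0, 13.0]]
185 284 [[20.0, -19.0], [53.0, -8.0], [70.0, 4.0]]
200 116 [[28.0, -24.0], [38.0, -6.0], [66.0, 7.0]]
215 227 [[5.0, -37.0], [33.0, -15.0], [38.0, 22.0]]
230 248 [[5.0, -37.0], [32.0, -14.0], [38.0, 23.0]]
245 282 [[8.0, -37.0], [32.0, -14.0], [38.0, 20.0]]
```

View pics/s4.png

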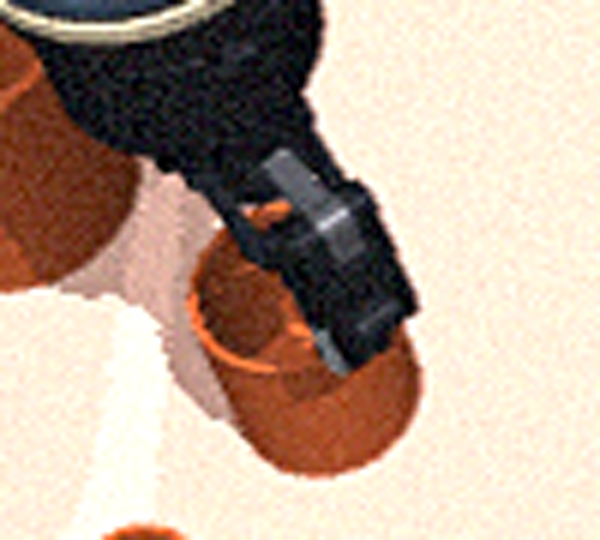

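The shut fingers ended at z≈80 and the open ones end at z≈95, while the TCP reads 45. The open finger's corner is at scene px ≈(176,316). The real tips therefore sit well above the reported TCP, so I'll pin the offset down by rays.

```bash
python3 - <<'E'
from h import *
def proj(c,p):
    Rm=R.from_euler('xyz',c['orientation']).as_matrix();q=(np.array(p)-c['origin'])@Rm;u=c['mtx']@q;return (u[:2]/u[2]).round(1)
c=robot.capture('scene')
ex=np.array([.1,.995]);ey=np.array([.995,-.1]);o=np.array([422.5,-251.6])
for z in(58,75,85,95,105):
    print(z,[proj(c,(*(o+a*ey+b*ex),z)).tolist() for a,b in((42.5,-11),(57,-11),(57,11))])
W=cloud(c);hsv=cv2.cvtColor(c['color'],cv2.COLOR_BGR2HSV)
m=(W[...,0]>465)&(W[...,0]<482)&(abs(W[...,1]+256)<16)&(W[...,2]>30)&(hsv[...,2]<60)
print(np.sort(W[m][:,2])[:25].round())
E
```

```text
58 [[177.3, 324.6], [181.9, 330.0], [191.8, 322.7]]
75 [[175.6, 320.5], [180.2, 325.9], [190.3, 318.5]]
85 [[174.6, 318.0], [179.2, 323.4], [189.4, 316.0]]
95 [[173.5, 315.4], [178.2, 320.9], [188.5, 313.4]]
105 [[172.5, 312.8], [177.2, 318.3], [187.5, 310.8]]
[ 99. 100. 100. 101. 101. 102. 104. 105. 105. 105. 105. 106. 106. 108.
 109. 109. 109. 109. 109. 110. 110. 110. 110. 110. 110.]
```

The real fingertips sit about 37 mm higher than the reported TCP, so I'll lower by that much and re-grip.

>>> arm_command:
  rows: [0,0,0.02,0,0,0,-1,0,0,0.034,0,0,0,-1,0,0,0.034,0,0,0,-1,0,0,0.034,0,0,0,-1,0,0,0.034,0,0,0,1,0,0,0.034,0,0,0,1,0,0,0.034,0,0,0,1,0,0,0.034,0,0,0,1,0,0,0.034,0,0,0,1]
  force: 40

```text
clock: 7.8
tool_pos: [423.0, -251.9, 12.2]
orientation: [3.14, 0.001, 1.471]
force: [-2.7, 1.1, 10.8]
gripper_width: 59.4
gripper_force: 40.6
```

>>> arm_command:
  rows: [0,0,-0.02,0,0,0,1,0,0,-0.05,0,0,0,1,0,0,-0.08,0,0,0,1,0,0,-0.11,0,0,0,1,0,0,-0.11,0,0,0,1,0,0,-0.11,0,0,0,1]

```text
clock: 8.4
tool_pos: [422.8, -251.8, 121.5]
orientation: [3.14, 0.001, 1.471]
force: [-0.4, 0.2, -2.2]
gripper_width: 58.7
gripper_force: 44.0
```

```bash
python3 - <<'E'
from h import *
s=robot.get_state();print(s['gripper_width'],s['force'],s['tool_pos'])
for n in('scene','top'):
    c=robot.capture(n);W=cloud(c);hsv=cv2.cvtColor(c['color'],cv2.COLOR_BGR2HSV)
    cop=cv2.inRange(hsv,(3,90,40),(16,255,255))>0
    P=near(W,s['tool_pos'],40,95,205,cop);print(n,len(P),np.percentile(P,[2,50,98],axis=0).round().tolist())
delta([422.3,-251.9,121,YAW],[[482.2,-44.3,131,YAW],[482.2,-44.3,26,YAW]])
E
```

```text
58.71465540933318 [-0.37475155  0.15841159 -2.24243614] [ 422.84704341 -251.77697885  121.52669095]
scene 828 [[396.0, -282.0, 110.0], [440.0, -267.0, 142.0], [453.0, -234.0, 184.0]]
top 521 [[396.0, -262.0, 109.0], [422.0, -235.0, 128.0], [449.0, -222.0, 185.0]]
[ 0.2125  0.0389 -0.01    0.      0.     -0.    ]
[ 0.2125  0.0389  0.095   0.      0.     -0.    ]
```

>>> arm_command:
  rows: [0.045,0.008,-0.01,0,0,0,1,0.09,0.016,-0.01,0,0,0,1,0.135,0.025,-0.01,0,0,0,1,0.175,0.032,-0.01,0,0,0,1,0.2,0.037,-0.01,0,0,0,1,0.2125,0.039,-0.01,0,0,0,1,0.2125,0.039,-0.01,0,0,0,1,0.2125,0.039,0.02,0,0,0,1,0.2125,0.039,0.05,0,0,0,1,0.2125,0.039,0.075,0,0,0,1,0.2125,0.039,0.088,0,0,0,1,0.2125,0.039,0.093,0,0,0,1,0.2125,0.039,0.095,0,0,0,1,0.2125,0.039,0.0955,0,0,0,1,0.2125,0.039,0.0955,0,0,0,1]

```text
clock: 10.0
tool_pos: [481.2, -45.0, 26.3]
orientation: [-3.14, 0.001, 1.47]
force: [-9.3, -0.3, 11.5]
gripper_width: 58.9
gripper_force: 45.3
```

```bash
python3 - <<'E'
from h import *
s=robot.get_state();print(s['force'],s['tool_pos'])
for n in('scene','top'):
    c=robot.capture(n);W=cloud(c);hsv=cv2.cvtColor(c['color'],cv2.COLOR_BGR2HSV)
    cop=cv2.inRange(hsv,(3,90,40),(16,255,255))>0
    P=near(W,s['tool_pos'],42,10,205,cop);print(n,len(P),np.percentile(P,[2,50,98],axis=0).round().tolist())
    P=near(W,(482.5,-41.3),55,55,64,~cop);print(circ(P))
E
```

```text
[-9.27700359 -0.30132727 11.48268052] [481.23540808 -44.98455453  26.34656304]
scene 657 [[453.0, -75.0, 16.0], [474.0, -55.0, 57.0], [511.0, -23.0, 89.0]]
[483.6 -44.5  48.8 484.  -43.   45.2 192. ]Traceback (most recent call last):
  File "<stdin>", line 6, in <module>
    return _quantile_unchecked(
        a, q, axis, out, overwrite_input, method, keepdims, weights)
    return _ureduce(a,
                    func=_quantile_ureduce_func,
    ...<5 lines>...
                    overwrite_input=overwrite_input,
                    method=method)
    r = func(a, **kwargs)
    result = _quantile(arr,
                       quantiles=q,
    ...<2 lines>...
                       out=out,
                       weights=wgt)
    slices_having_nans = np.isnan(arr[-1, ...])
                                  ~~~^^^^^^^^^
IndexError: index -1 is out of bounds for axis 0 with size 0
```

>>> arm_command:
  rows: [0,0,0,0,0,0,-1,0,0,0,0,0,0,-1,0,0,0,0,0,0,-1,0,0,0,0,0,0,-1,0,0,0,0,0,0,-1,0,0,-0.02,0,0,0,-1,0,0,-0.06,0,0,0,-1,0,0,-0.1,0,0,0,-1,0,0,-0.13,0,0,0,-1,0,0,-0.13,0,0,0,-1]

```text
clock: 11.1
tool_pos: [484.7, -44.2, 159.5]
orientation: [3.136, -0.0, 1.471]
force: [-0.1, 0.4, -0.4]
gripper_width: 85.3
gripper_force: 0.0
```

```bash
python3 - <<'E'
from h import *
s=robot.get_state();print(s['force'],s['tool_pos'])
c=robot.capture('scene');W=cloud(c);hsv=cv2.cvtColor(c['color'],cv2.COLOR_BGR2HSV)
cop=cv2.inRange(hsv,(3,90,40),(16,255,255))>0
print('pot',circ(near(W,(482.5,-43),42,85,94,cop)))
print('jacket',circ(near(W,(482.5,-41.3),55,55,64,~cop)))
print('cup',circ(near(W,(624.3,-276.8),32,90,100)))
delta([482.2,-44.3,155.5,YAW],[[624.3,-276.8,120,YAW],[624.3,-276.8,37,YAW]])
E
```

```text
[-0.06863506  0.39743722 -0.39179424] [484.66246112 -44.19840457 159.45269685]
pot [482.7 -45.1  31.3 482.5 -46.   28.4 142. ]
jacket [483.6 -42.4  49.  483.8 -42.3  45.7 263. ]
cup [ 624.9 -277.4   19.2  625.  -277.7   17.4  135. ]
[-0.2172  0.1646  0.0355  0.      0.     -0.    ]
[-0.2172  0.1646  0.1185  0.      0.     -0.    ]
```

>>> arm_command:
  rows: [-0.045,0.034,0,0,0,0,-1,-0.085,0.064,0,0,0,0,-1,-0.125,0.095,0.005,0,0,0,-1,-0.165,0.125,0.02,0,0,0,-1,-0.2,0.152,0.03,0,0,0,-1,-0.2172,0.1646,0.0355,0,0,0,-1,-0.2172,0.1646,0.0355,0,0,0,-1,-0.2172,0.1646,0.06,0,0,0,-1,-0.2172,0.1646,0.09,0,0,0,-1,-0.2172,0.1646,0.11,0,0,0,-1,-0.2172,0.1646,0.1185,0,0,0,-1,-0.2172,0.1646,0.1185,0,0,0,-1,-0.2172,0.1646,0.1185,0,0,0,-1,-0.2172,0.1646,0.1185,0,0,0,1,-0.2172,0.1646,0.1185,0,0,0,1,-0.2172,0.1646,0.1185,0,0,0,1,-0.2172,0.1646,0.1185,0,0,0,1,-0.2172,0.1646,0.1185,0,0,0,1,-0.2172,0.1646,0.1185,0,0,0,1]
  force: 30

```text
clock: 13.05
tool_pos: [624.9, -276.8, 37.8]
orientation: [3.141, 0.0, 1.471]
force: [-1.9, 0.4, 5.7]
gripper_width: 37.6
gripper_force: 29.7
```

>>> arm_command:
  rows: [0,0,-0.02,0,0,0,1,0,0,-0.05,0,0,0,1,0,0,-0.09,0,0,0,1,0,0,-0.125,0,0,0,1,0,0,-0.125,0,0,0,1,0,0,-0.125,0,0,0,1]

```text
clock: 13.65
tool_pos: [625.0, -276.8, 162.6]
orientation: [3.14, 0.0, 1.471]
force: [-0.5, 0.5, -1.5]
gripper_width: 37.9
gripper_force: 30.4
```

```bash
python3 - <<'E'
from h import *
s=robot.get_state();print(s['gripper_width'],s['force'],s['tool_pos'])
c=robot.capture('scene');W=cloud(c);hsv=cv2.cvtColor(c['color'],cv2.COLOR_BGR2HSV)
P=near(W,s['tool_pos'],30,100,215,hsv[...,2]>80);print(len(P),np.percentile(P,[2,50,98],axis=0).round().tolist())
delta([624.3,-276.8,162,YAW],[[482,-44.6,162,YAW],[482,-44.6,56,YAW]])
E
```

```text
37.85648971814818 [-0.46017655  0.46854256 -1.50302214] [ 625.03926891 -276.80540601  162.62300663]
406 [[609.0, -296.0, 127.0], [637.0, -290.0, 161.0], [644.0, -268.0, 213.0]]
[ 0.2169 -0.1647 -0.      0.      0.     -0.    ]
[ 0.2169 -0.1647  0.106   0.      0.     -0.    ]
```

>>> arm_command:
  rows: [0.04,-0.03,0,0,0,0,1,0.08,-0.061,0,0,0,0,1,0.12,-0.091,0,0,0,0,1,0.16,-0.121,0,0,0,0,1,0.195,-0.148,0,0,0,0,1,0.21,-0.16,0,0,0,0,1,0.217,-0.1647,0,0,0,0,1,0.217,-0.1647,0,0,0,0,1,0.217,-0.1647,0.02,0,0,0,1,0.217,-0.1647,0.045,0,0,0,1,0.217,-0.1647,0.07,0,0,0,1,0.217,-0.1647,0.09,0,0,0,1,0.217,-0.1647,0.101,0,0,0,1,0.217,-0.1647,0.105,0,0,0,1,0.217,-0.1647,0.1065,0,0,0,1,0.217,-0.1647,0.1065,0,0,0,1,0.217,-0.1647,0.1065,0,0,0,1]

```text
clock: 15.4
tool_pos: [483.1, -44.5, 56.2]
orientation: [3.14, 0.0, 1.471]
force: [-1.0, 0.5, -0.7]
gripper_width: 37.2
gripper_force: 30.5
```

>>> arm_command:
  rows: [0,0,0.001,0,0,0,1,0,0,0.0015,0,0,0,1,0,0,0.0015,0,0,0,0.5,0,0,0.0015,0,0,0,-0.5,0,0,0.0015,0,0,0,-1,0,0,0.0015,0,0,0,-1,0,0,0.0015,0,0,0,-1,0,0,0.0015,0,0,0,-1,0,0,-0.02,0,0,0,-1,0,0,-0.06,0,0,0,-1,0,0,-0.1,0,0,0,-1,0,0,-0.1,0,0,0,-1,0,0,-0.1,0,0,0,-1]

```text
clock: 16.7
tool_pos: [483.0, -44.3, 156.1]
orientation: [3.14, -0.0, 1.471]
force: [0.2, -0.5, -0.2]
gripper_width: 85.5
gripper_force: 0.0
```

```bash
python3 - <<'E'
from h import *
s=robot.get_state();print(s['force'],s['tool_pos'])
c=robot.capture('scene');W=cloud(c);hsv=cv2.cvtColor(c['color'],cv2.COLOR_BGR2HSV)
cop=cv2.inRange(hsv,(3,90,40),(16,255,255))>0
print('cup',circ(near(W,(482.5,-44),24,107,118,~cop)))
print('pot',circ(near(W,(482.5,-43),42,85,94,cop)))
cv2.imwrite('pics/s5.png',cv2.resize(c['color'][180:310,215:385],None,fx=4,fy=4))
for n in('scene','top'):
    if n=='top': c=robot.capture(n);W=cloud(c);hsv=cv2.cvtColor(c['color'],cv2.COLOR_BGR2HSV)
    red=(cv2.inRange(hsv,(0,150,80),(5,255,255))|cv2.inRange(hsv,(174,150,80),(180,255,255)))>0
    P=near(W,(500,107),70,90,170,red);print(n,'knob',len(P),P.mean(0) if len(P) else 0,circ(P[P[:,2]>135]) if len(P)>9 else '')
E
```

```text
[ 0.16036092 -0.53384297 -0.19718923] [482.95240931 -44.25992003 156.13581683]
cup [482.9 -46.   20.  483.8 -46.   17.2 112. ]
pot [483.3 -46.3  31.  482.7 -46.1  28.4 121. ]
scene knob 66 [539.66666985  93.31751136 130.48407854] [535.8  97.1   8.8 535.6  96.    6.4  31. ]
top knob 32 [534.0999309   96.86258891 143.27995361] [534.4  97.7   7.6 534.7  97.4   6.1  32. ]
```

View pics/s5.png

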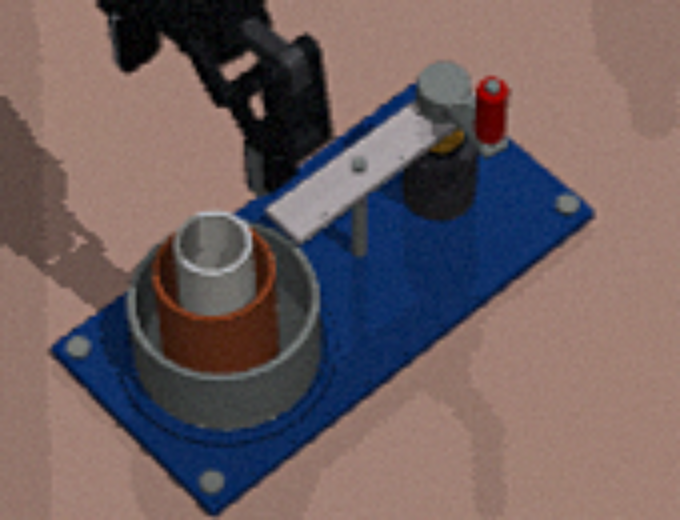

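The picture shows the cup centred in the pot and the pot in the jacket (cup rim at ≈(213,240) in the crop), clear of the strap tip. The red knob is at (491,110) in the crop, which is world ≈(535,97). Next I'll grip the knob.

>>> arm_command:
  rows: [0.04,0.011,0,0,0,0,-1,0.085,0.023,0,0,0,0,-1,0.125,0.033,0,0,0,0,-1,0.146,0.039,0,0,0,0,-1,0.146,0.039,0,0,0,0,-1,0.146,0.039,0,0,0,0,-1,0.146,0.039,0.03,0,0,0,-1,0.146,0.039,0.06,0,0,0,-1,0.146,0.039,0.0785,0,0,0,-1,0.146,0.039,0.0785,0,0,0,-1,0.146,0.039,0.0785,0,0,0,-1]

```text
clock: 17.9
tool_pos: [535.4, 96.4, 77.5]
orientation: [-3.141, 0.0, 1.47]
force: [0.3, 0.1, 0.9]
gripper_width: 85.1
gripper_force: 0.0
```

>>> arm_command:
  rows: [0,0,0,0,0,0,1,0,0,0,0,0,0,1,0,0,0,0,0,0,1,0,0,0,0,0,0,1,0,0,0,0,0,0,1,0,0,0,0,0,0,1,0,0,0,0,0,0,1,0,0,0,0,0,0,1]
  force: 25

```text
clock: 18.7
tool_pos: [535.4, 97.3, 77.3]
orientation: [-3.141, -0.0, 1.471]
force: [-4.1, 0.5, 6.2]
gripper_width: 15.0
gripper_force: 25.2
```

```bash
python3 - <<'E'
from h import *
s=robot.get_state();print(s['force'],s['ft_torque'],s['gripper_width'])
c=robot.capture('scene');cv2.imwrite('pics/s6.png',cv2.resize(c['color'][120:290,230:430],None,fx=4,fy=3.5))
t0=1.745
for a in np.arange(1.6,-.11,-.15): print(round(a,2),np.round([.04*(np.cos(a)-np.cos(t0)),.04*(np.sin(a)-np.sin(t0)),-.00127*(t0-a)],4).tolist())
E
```

```text
[-4.11400977  0.51106152  6.16409662] [0.17365994 0.83275017 0.01493528] 15.043033788934068
1.6 [0.0058, 0.0006, -0.0002]
1.45 [0.0118, 0.0003, -0.0004]
1.3 [0.0176, -0.0009, -0.0006]
1.15 [0.0233, -0.0029, -0.0008]
1.0 [0.0285, -0.0057, -0.0009]
0.85 [0.0333, -0.0093, -0.0011]
0.7 [0.0375, -0.0136, -0.0013]
0.55 [0.041, -0.0185, -0.0015]
0.4 [0.0438, -0.0238, -0.0017]
0.25 [0.0457, -0.0295, -0.0019]
0.1 [0.0467, -0.0354, -0.0021]
-0.05 [0.0469, -0.0414, -0.0023]
```

View pics/s6.png

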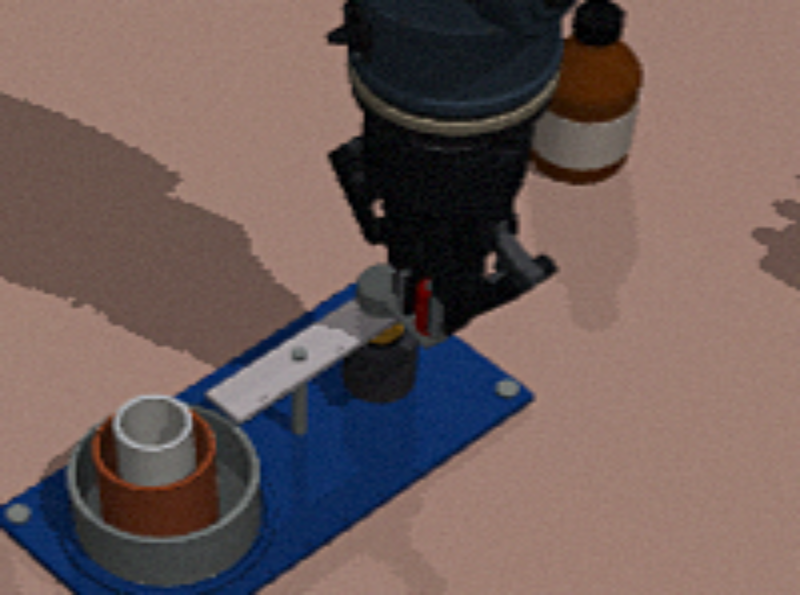

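The shut fingers hold the red knob (crop (423,305)), and the nested vessels and the bottle are undisturbed. Now turning backward.

>>> arm_command:
  rows: [0.0058,0.0006,-0.0002,0,0,0,1,0.0118,0.0003,-0.0004,0,0,0,1,0.0176,-0.0009,-0.0006,0,0,0,1,0.0233,-0.0029,-0.0008,0,0,0,1,0.0285,-0.0057,-0.0009,0,0,0,1,0.0333,-0.0093,-0.0011,0,0,0,1,0.0375,-0.0136,-0.0013,0,0,0,1,0.041,-0.0185,-0.0015,0,0,0,1,0.0438,-0.0238,-0.0017,0,0,0,1,0.0457,-0.0295,-0.0019,0,0,0,1,0.0457,-0.0295,-0.0019,0,0,0,1,0.0457,-0.0295,-0.0019,0,0,0,1]

```text
clock: 19.95
tool_pos: [510.5, 145.0, 79.1]
orientation: [-3.141, 0.001, 1.471]
force: [-3.7, -6.6, 5.2]
gripper_width: 14.9
gripper_force: 25.2
```

```bash
python3 - <<'E'
from h import *
s=robot.get_state();print(s['force'],s['tool_pos'],s['gripper_width'],s['gripper_force'])
t0=.25
for a in np.arange(.15,-.46,-.1): print(round(a,2),np.round([.04*(np.cos(a)-np.cos(t0)),.04*(np.sin(a)-np.sin(t0)),-.00127*(t0-max(a,-.1))],4).tolist())
E
```

```text
[-3.6909671  -6.5799416   5.16629037] [510.52966574 144.9785847   79.10167305] 14.86765293415412 25.176734626293182
0.15 [0.0008, -0.0039, -0.0001]
0.05 [0.0012, -0.0079, -0.0003]
-0.05 [0.0012, -0.0119, -0.0004]
-0.15 [0.0008, -0.0159, -0.0004]
-0.25 [0.0, -0.0198, -0.0004]
-0.35 [-0.0012, -0.0236, -0.0004]
-0.45 [-0.0027, -0.0273, -0.0004]
```

>>> arm_command:
  rows: [0.0003,-0.0039,-0.0001,0,0,0,1,0.0004,-0.0079,-0.0003,0,0,0,1,0.0002,-0.0119,-0.0004,0,0,0,1,0.0002,-0.0119,-0.0004,0,0,0,1,0.0002,-0.0119,-0.0004,0,0,0,1]

```text
clock: 20.45
tool_pos: [498.6, 147.3, 79.3]
orientation: [-3.141, -0.0, 1.471]
force: [-2.4, 2.0, -0.1]
gripper_width: 15.1
gripper_force: 24.8
```

>>> arm_command:
  rows: [-0.0004,-0.004,0,0,0,0,1,-0.0012,-0.0079,0,0,0,0,1,-0.0012,-0.0079,0,0,0,0,1,-0.0012,-0.0079,0,0,0,0,1]

```text
clock: 20.85
tool_pos: [490.7, 146.7, 79.2]
orientation: [-3.141, -0.0, 1.471]
force: [-0.6, 4.7, -4.8]
gripper_width: 15.0
gripper_force: 24.5
```

The hand now carries about 5 N of weight, so the bolt has dropped off its thread start. I'll lower with it.

>>> arm_command:
  rows: [0,0,0.001,0,0,0,1,0,0,0.002,0,0,0,1,0,0,0.003,0,0,0,1,0,0,0.003,0,0,0,1,0,0,0.003,0,0,0,1]

```text
clock: 21.35
tool_pos: [491.1, 146.8, 76.2]
orientation: [-3.141, -0.0, 1.471]
force: [-0.7, 4.2, -5.9]
gripper_width: 15.1
gripper_force: 24.5
```

>>> arm_command:
  rows: [0,0,0.001,0,0,0,1,0,0,0.002,0,0,0,1,0,0,0.003,0,0,0,1,0,0,0.004,0,0,0,1,0,0,0.005,0,0,0,1,0,0,0.005,0,0,0,1,0,0,0.005,0,0,0,1]

```text
clock: 22.05
tool_pos: [491.7, 146.9, 71.9]
orientation: [3.141, -0.001, 1.471]
force: [-0.5, 6.5, 2.4]
gripper_width: 15.2
gripper_force: 25.2
```

```bash
python3 - <<'E'
from h import *
print(robot.get_state()['force'])
t0=-.25
for k,a in enumerate(np.arange(-.1,6.21,.15)): print(k+1,round(a,2),np.round([.04*(np.cos(a)-np.cos(t0)),.04*(np.sin(a)-np.sin(t0)),.00127*max(a-0,0)],4).tolist())
E
```

```text
[-0.54903478  6.53088213  2.4359534 ]
1 -0.1 [0.001, 0.0059, 0.0]
2 0.05 [0.0012, 0.0119, 0.0001]
3 0.2 [0.0004, 0.0178, 0.0003]
4 0.35 [-0.0012, 0.0236, 0.0004]
5 0.5 [-0.0037, 0.0291, 0.0006]
6 0.65 [-0.0069, 0.0341, 0.0008]
7 0.8 [-0.0109, 0.0386, 0.001]
8 0.95 [-0.0155, 0.0424, 0.0012]
9 1.1 [-0.0206, 0.0455, 0.0014]
10 1.25 [-0.0261, 0.0479, 0.0016]
11 1.4 [-0.032, 0.0493, 0.0018]
12 1.55 [-0.0379, 0.0499, 0.002]
13 1.7 [-0.0439, 0.0496, 0.0022]
14 1.85 [-0.0498, 0.0483, 0.0023]
15 2.0 [-0.0554, 0.0463, 0.0025]
16 2.15 [-0.0607, 0.0434, 0.0027]
17 2.3 [-0.0654, 0.0397, 0.0029]
18 2.45 [-0.0696, 0.0354, 0.0031]
19 2.6 [-0.073, 0.0305, 0.0033]
20 2.75 [-0.0757, 0.0252, 0.0035]
21 2.9 [-0.0776, 0.0195, 0.0037]
22 3.05 [-0.0786, 0.0136, 0.0039]
23 3.2 [-0.0787, 0.0076, 0.0041]
24 3.35 [-0.0779, 0.0016, 0.0043]
25 3.5 [-0.0762, -0.0041, 0.0044]
26 3.65 [-0.0737, -0.0096, 0.0046]
27 3.8 [-0.0704, -0.0146, 0.0048]
28 3.95 [-0.0664, -0.019, 0.005]
29 4.1 [-0.0617, -0.0228, 0.0052]
30 4.25 [-0.0566, -0.0259, 0.0054]
31 4.4 [-0.051, -0.0282, 0.0056]
32 4.55 [-0.0452, -0.0296, 0.0058]
33 4.7 [-0.0393, -0.0301, 0.006]
34 4.85 [-0.0333, -0.0297, 0.0062]
35 5.0 [-0.0274, -0.0285, 0.0064]
36 5.15 [-0.0218, -0.0263, 0.0065]
37 5.3 [-0.0166, -0.0234, 0.0067]
38 5.45 [-0.0119, -0.0197, 0.0069]
39 5.6 [-0.0077, -0.0154, 0.0071]
40 5.75 [-0.0043, -0.0104, 0.0073]
41 5.9 [-0.0017, -0.0051, 0.0075]
42 6.05 [0.0002, 0.0007, 0.0077]
43 6.2 [0.0011, 0.0066, 0.0079]
```

>>> arm_command:
  rows: [0.0013,0.0059,0.0,0,0,0,1,0.0017,0.0119,0.0001,0,0,0,1,0.0009,0.0178,0.0003,0,0,0,1,-0.0007,0.0236,0.0004,0,0,0,1,-0.0032,0.0291,0.0006,0,0,0,1,-0.0064,0.0341,0.0008,0,0,0,1,-0.0104,0.0386,0.001,0,0,0,1,-0.015,0.0424,0.0012,0,0,0,1,-0.0201,0.0455,0.0014,0,0,0,1,-0.0256,0.0479,0.0016,0,0,0,1,-0.0315,0.0493,0.0018,0,0,0,1,-0.0374,0.0499,0.002,0,0,0,1,-0.0374,0.0499,0.002,0,0,0,1]

```text
clock: 23.35
tool_pos: [536.6, 103.6, 69.4]
orientation: [-3.14, 0.0, 1.47]
force: [-8.7, -1.1, 7.1]
gripper_width: 14.8
gripper_force: 25.8
```

>>> arm_command:
  rows: [-0.006,-0.0007,0,0,0,0,1,-0.0119,-0.0022,0,0,0,0,1,-0.0175,-0.0044,0.0001,0,0,0,1,-0.0228,-0.0073,0.0003,0,0,0,1,-0.0275,-0.011,0.0005,0,0,0,1,-0.0317,-0.0153,0.0007,0,0,0,1,-0.0351,-0.0202,0.0009,0,0,0,1,-0.0378,-0.0255,0.0011,0,0,0,1,-0.0397,-0.0312,0.0013,0,0,0,1,-0.0407,-0.0371,0.0015,0,0,0,1,-0.0408,-0.0431,0.0017,0,0,0,1,-0.0408,-0.0431,0.0017,0,0,0,1]

```text
clock: 24.55
tool_pos: [489.0, 68.1, 67.6]
orientation: [-3.141, 0.0, 1.471]
force: [-1.5, -3.0, -2.2]
gripper_width: 15.1
gripper_force: 24.7
```

>>> arm_command:
  rows: [0.0008,-0.006,0.0002,0,0,0,1,0.0025,-0.0117,0.0004,0,0,0,1,0.005,-0.0172,0.0006,0,0,0,1,0.0083,-0.0222,0.0008,0,0,0,1,0.0123,-0.0266,0.001,0,0,0,1,0.017,-0.0304,0.0012,0,0,0,1,0.0221,-0.0335,0.0014,0,0,0,1,0.0277,-0.0358,0.0016,0,0,0,1,0.0335,-0.0372,0.0018,0,0,0,1,0.0394,-0.0377,0.002,0,0,0,1,0.0394,-0.0377,0.002,0,0,0,1]

```text
clock: 25.65
tool_pos: [456.7, 111.9, 65.7]
orientation: [3.141, -0.0, 1.472]
force: [2.1, 1.3, -2.6]
gripper_width: 15.1
gripper_force: 24.7
```

>>> arm_command:
  rows: [0.006,0.0004,0.0002,0,0,0,1,0.0119,0.0016,0.0004,0,0,0,1,0.0175,0.0038,0.0005,0,0,0,1,0.0227,0.0067,0.0007,0,0,0,1,0.0274,0.0104,0.0009,0,0,0,1,0.0316,0.0147,0.0011,0,0,0,1,0.035,0.0197,0.0013,0,0,0,1,0.0376,0.025,0.0015,0,0,0,1,0.0395,0.0308,0.0017,0,0,0,1,0.0404,0.0367,0.0019,0,0,0,1,0.0404,0.039,0.0019,0,0,0,1,0.0404,0.039,0.0019,0,0,0,1,0.0404,0.039,0.0019,0,0,0,1]

```text
clock: 26.95
tool_pos: [499.3, 147.3, 63.7]
orientation: [-3.141, 0.0, 1.471]
force: [0.8, -4.1, -0.3]
gripper_width: 15.1
gripper_force: 25.1
```

```bash
python3 - <<'E'
from h import *
s=robot.get_state();print(s['force'],s['tool_pos'],s['gripper_width'],s['gripper_force'])
c=robot.capture('scene');W=cloud(c);hsv=cv2.cvtColor(c['color'],cv2.COLOR_BGR2HSV)
cop=cv2.inRange(hsv,(3,90,40),(16,255,255))>0
print('cup',circ(near(W,(482.5,-44),24,107,118,~cop)),'pot',circ(near(W,(482.5,-43),42,85,94,cop)),'jacket',circ(near(W,(482.5,-41.3),55,55,64,~cop)))
C=np.stack([(W[...,:2]-[482.5,-41.3])@[.995,-.0996],(W[...,:2]-[482.5,-41.3])@[.0996,.995]-80],-1)
for n in (W,cloud(dict(np.load('scene0.npz')))):
    C=np.stack([(n[...,:2]-[482.5,-41.3])@[.995,-.0996],(n[...,:2]-[482.5,-41.3])@[.0996,.995]-80],-1)
    m=(abs(C[...,0])<11)&(C[...,1]>-36)&(C[...,1]<5)&(n[...,2]>60);print('strap top z',m.sum(),np.median(n[m][:,2]))
cv2.imwrite('pics/s7.png',cv2.resize(c['color'][120:290,230:430],None,fx=4,fy=3.5))
E
```

```text
[ 0.76278122 -4.05832921 -0.32811095] [499.28577195 147.34286834  63.70481166] 15.121089563507793 25.07566273212433
cup [484.  -45.7  19.6 483.9 -45.9  17.1 112. ] pot [483.2 -45.9  31.1 482.6 -45.8  28.4 105. ] jacket [484.4 -41.3  49.1 484.  -42.4  45.3 231. ]
strap top z 179 72.65145077169655
strap top z 189 86.58248451932161
```

View pics/s7.png

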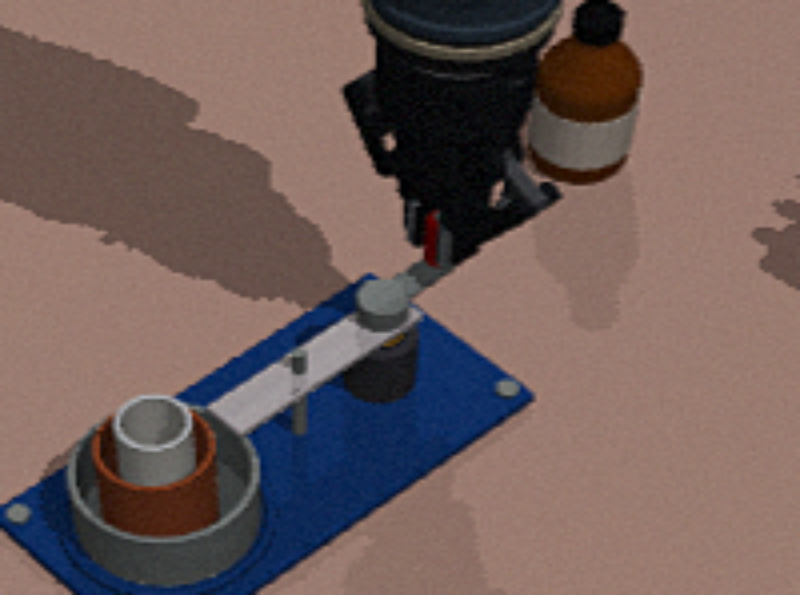

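The strap has sunk about 14 mm (+6 to −8 mm) and the crank points along carrier +y again. The red knob is still gripped at crop (431,238), and the nest is intact at crop (155,460). I'll hand it in.

```bash
python3 -c "
from station import robot
print(robot.hand_in())"
```

```text
the job is handed in; nothing more can be done
None
```

Handed in at about 27 s, with no verdict returned: by the last images and readings, the cup stands in the pot in the jacket, the bolt dropped and was drawn about one full turn into the thread (strap ≈ −8 mm), and the knob is still gripped at 25 N.

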